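# Set the rail stop through a slack handwheel, then slide a bell mould up to it

## Robot

A 6-joint arm with a two-finger parallel gripper is mounted at the origin on the work surface. World frame = base frame: x ahead of the robot, y to its left, z up, the work surface at z = 0. Lengths are in m, angles in rad, forces in N, time in s.
With the tool pointing down it reaches from about 0.425 to 0.95 m from the base axis. Payload 3.5 kg.
Tool frame: the origin (TCP) lies at the very end of the fingers, on their centre line; the grasp point (between the pads) lies 19 mm behind it; z points along the fingers, y is the line along which they close (so a half turn about z gives the same grasp; the last joint's range is limited). The gripper opens to 85 mm and grips with 20 to 120 N. Pads are 22 mm wide; open, the fingers measure 114 mm over their backs; the gripper's body (76 mm by 85 mm) begins 54 mm behind the grasp point. The pads swing forward as they close: fully open they stand 13 mm farther back than shut.
Start: joints at [1.185, 0.286, 1.577, -0, 1.279, -0.15], TCP at [0.158, 0.656, 0.231] pointing down, gripper open.
Joint ranges: [-2.77, 2.77], [-0.9, 2.22], [0.21, 2.48], [-1.53, 4.67], [0.24, 2.81], [-2.84, 2.84]. Speed limits (rad/s): [2.79, 2.79, 3.14, 3.14, 3.14, 3.14].

## Interface

Orientations are given as a unit quaternion [x, y, z, w].
In Python, from plant import ctrl gives the robot as it stands.
- The arm moves only by the tool carry_out, never from a script. Its argument "deltas" is one flat list of numbers, 6 for each row, row after row: the shift along the tool's x, y, z in m, then the turn, a rotation vector about the tool's x, y, z in rad. A call has 1 to 5 rows; each row is the pose to reach, as a shift and turn from the pose commanded when the call began, along the tool's axes at that moment; what a row does not reach only later rows make up. A row lasts 1/8 s, in which the tool goes at most 62.5 mm and 10.7 degrees, less where a joint would pass 70% of its speed; a pose out of reach is approached as far as the arm can. A call with a gripper value outside its range is refused whole. "grip" is the opening in per cent of the stroke, from 0 (shut) to 100 (fully open), set as the call begins (left out, the last holds). The fingers move at their own pace and stop on an object; "grip_force" is the grip in N (left out, the last holds). Time passes only in rows, so rows that repeat a pose let the fingers close. It gives the time, the measured TCP pose, the force, the opening and the grip force at its end, in the units of the state.
- ctrl.get_state(): the state, without advancing time (a new reading comes with each control period).
- ctrl.read_camera(name): name is "scene" or "side" or "wrist"; returns (picture, depth): 480x640x3 uint8, red, green, blue; 480x640 float32, m along the optical axis (not along the pixel's ray), 0 where there is no reading.
- ctrl.camera_model(name): a dict with "intrinsics" (3x3 intrinsics, pixels), "extrinsics" (4x4, takes a point from world to camera coordinates); the wrist camera has in their place "hand_eye" (4x4, takes a point from camera to tool coordinates, whose origin is the TCP and whose axes are the flange's). Camera axes: x right, y down, z forward; pixel columns grow to the right and rows downward; lengths in m; the calibration is good to about 2 mm. A picture is of the moment at which its call begins: read the wrist's pose just before it. camera_model takes no time and is no camera call.
- ctrl.sign_off(): hands the job in; it is judged then, once.
Trained networks look in the newest picture that a camera, given by its name, has taken for a name from the list of things; names that differ only in an ending like _2 or _b are one class to them, and where a whole thing is asked for, a point or a joint stands for the part that bears it (a point fixed in the world has none). Each returns a list of dicts, best first, with "score" (0 to 1); they miss things now and then, are a little off and sometimes report something else, mostly with a low value. They report only what shows in the picture. A call takes as long as a camera call. They do not tell look-alikes from the thing itself.
- ctrl.find_in(camera, query): "uv" ([column, row] in pixels, amid what is visible of it).
The state is a dict: "time": time; "qpos": joint angles; "dq": joint speeds; "joint_efforts": joint torques, N m; "eef_pos": TCP position; "tcp_rot": TCP orientation; "contact_force": force on the tool from outside, world axes, zero at the start; "wrist_torque": the same for the moment, N m; "opening": opening from 0.0 (shut) to 1.0 (fully open); "finger_force": force on a finger pad.
Only numpy, scipy, OpenCV 4.12 (cv2) and the standard library are available. Lean on these libraries where they do the work, as an engineer would, in place of code of your own. Each camera call takes 0.05 s, during which the arm holds its last target. There are 200 camera calls.

## Task

The handwheel that sets the stop on the mould rail is slack: turn it clockwise (seen from above) until it really starts to drive the screw, and from there give it one and a half turns more, counting only the turning that moves the stop. Then hang the bell mould by its hook on the end part of the rail farthest from the wheel, let go of it, slide it along the rail past the middle until it rests against the stop, and leave it hanging there. Leave the bottle, the cup tray and the button box where they are.

Things in the scene. Friction and masses are not known exactly. Their poses are not given: they have to be found in the camera images.
- rig: Fixed steel rail rig. Origin on the work surface under the rail; y along the rail towards the wheel, x away from the robot at yaw 0, z up. Screw of 12 mm diameter parallel to the rail at x +45, height 148 mm. Gearbox under the wheel within x -55..75, y 140..255 mm, 137 mm high (a cover at x 15..65, y 140..205 mm reaches 168 mm).
- rail_end (a point): End of the rail farthest from the wheel, on its axis (rig x 0, y -170 mm, height 170 mm). The rail is a bar of 12 mm diameter running from here 255 mm along the rig's +y, held at both ends by posts 22 x 14 mm (x, y), 178 mm high. Between the posts it is clear but for the stop.
- wheel: Plain dark steel handwheel, upright axis at rig x 0, y +200 mm; origin at its centre, in its plane, 185 mm above the work surface. Rim of 14 mm bar, 156 mm middle diameter; hub 30 mm diameter, up to 21 mm above the plane; three spokes of 11 mm bar in the plane, one along its own +x, the others at +120 and -120 degrees; open between. Yaw follows its turning. It stays where left.
- stop (a joint): Travel of the stop along the rail away from the wheel, m: 0 at the start, +0.010 per clockwise driven turn. The first 1.5 to 4.2 rad (hidden) of clockwise wheel turning are slack, about 0.03 N m, and move nothing; then the screw is driven against about 0.6 N m (14 N at 44 mm from the axis). Turning back meets 5.2 rad of slack. Pushing the stop itself does not move it.
- stop_face (a point): Centre of the flat face of the stop that looks away from the wheel (towards -y of the rig), at the height of the rail's axis; at the start y = +33 mm of the rig. The face is 34 mm wide (x) and reaches from 140 to 196 mm height; the stop is 24 mm long. A block joins it to the screw on the +x side.
- mould: Loose copper bell mould with a flat steel hook on top, 0.25 to 0.5 kg, standing mouth down; origin at the centre of its underside, z up, centre of mass near the axis. Bell 66 mm diameter, 60 mm high; neck up to 78 mm, x -26..10. Hook of bar 20 mm thick (in y): back x -20..-10; top bar 122..132 mm high, x -20..20; tip x 10..20, reaching down to 104 mm.
- seat (a point): Middle of the underside of the hook's top bar, 122 mm above the mould's origin; at 176 mm height when hung. The hook opens to the mould's +x: the rail enters sideways between neck and tip (78 to 104 mm up the mould), then lies along its y in the 20 mm slot under this point. With the hook square against the stop it is 10 mm from the face.
- tab (a point): Middle of the flat grip tab on top of the hook, 150 mm above the mould's origin, on its axis. The tab is 26 mm wide (mould x), 20 mm thick (mould y) and reaches from 132 to 166 mm height.
- jar: White plastic bottle, 60 mm diameter, 130 mm high, origin under its centre. Bystander.
- tray: Red-brown tray 140 x 220 mm with four white cups, 72 mm high. Bystander.
- buttons: Wooden box with two push buttons, 70 x 110 mm, 49 mm high. Bystander.
There are look-alikes about, which are no part of the job. Leave any blue or purple look-alike of the mould alone.

How it is judged:
By the outcome, as a careful person would: the job done as asked, in the order asked, and still so for the second after the job is handed in, with the robot touching nothing.
It also fails if it takes over 72 s, if anything falls off the work surface, if the arm or the gripper's body presses on something with over 40 N, if the wrist force passes 120 N, or if a joint passes its speed limit or range.

## Working session

There is one attempt and no reset: what is moved stays moved. The work goes in short steps, Python scripts to look and compute and a tool call to move; the robot and the scene stay as the last step left them, time stands still between calls to the robot, and variables do not carry over. Pictures are saved under pics/ and viewed, at most 10 in all, crops included, and the job is handed in when it is done.

Besides the shell and the picture viewer there is one more tool, called by a JSON object that holds its "method" and its "body". carry_out: Moves the arm, as the interface text tells. Its arguments: {"type":"object","properties":{"deltas":{"type":"array"},"grip":{"type":"number"},"grip_force":{"type":"number"}},"required":["deltas"]}

```bash
mkdir -p pics; cat > h.py <<'E'
import numpy as np, cv2
from plant import ctrl
from scipy.spatial.transform import Rotation as R
def cam(n):
    m=ctrl.camera_model(n); K=np.array(m["intrinsics"])
    if "extrinsics" in m: T=np.linalg.inv(np.array(m["extrinsics"]))
    else:
        s=ctrl.get_state(); W=np.eye(4); W[:3,:3]=R.from_quat(s["tcp_rot"]).as_matrix(); W[:3,3]=s["eef_pos"]
        T=W@np.array(m["hand_eye"])
    return K,T
def look(n):
    K,T=cam(n); p,d=ctrl.read_camera(n); return p,d,K,T
def cloud(d,K,T):
    v,u=np.mgrid[:480,:640]; P=np.stack([(u-K[0,2])/K[0,0]*d,(v-K[1,2])/K[1,1]*d,d],-1)
    return P@T[:3,:3].T+T[:3,3]
def save(f,p): cv2.imwrite(f,p[:,:,::-1])
def proj(X,K,T):
    c=np.linalg.inv(T)@np.append(X,1); c=K@c[:3]; return c[:2]/c[2]
E
python3 - <<'E'
from h import *
for n in ["scene","side"]:
    p,d,K,T=look(n); save(f"pics/{n}0.png",p); np.savez(f"{n}0.npz",p=p,d=d,K=K,T=T)
    C=cloud(d,K,T)
    print(n,T[:3,3].round(2))
    for q in ["mould","wheel","stop","rig","jar","tray","buttons"]:
        for r in ctrl.find_in(n,q)[:4]:
            u,v=np.round(r["uv"]).astype(int); print(q,round(r["score"],2),u,v,C[v,u].round(3))
s=ctrl.get_state(); print(s)
E
```

```text
scene [ 1.17 -0.92  0.87]
mould 0.89 174 322 [ 0.434 -0.36   0.059]
mould 0.83 138 299 [ 0.32  -0.354  0.058]
mould 0.81 205 290 [ 0.414 -0.251  0.059]
mould 0.62 342 203 [0.547 0.075 0.162]
wheel 0.92 374 168 [0.548 0.214 0.193]
stop 0.75 340 204 [0.546 0.069 0.162]
stop 0.44 175 319 [ 0.44  -0.362  0.071]
rig 0.63 351 219 [0.581 0.063 0.137]
jar 0.86 345 317 [ 0.716 -0.168  0.078]
tray 0.59 436 284 [0.807 0.056 0.057]
buttons 0.61 275 385 [ 0.687 -0.356  0.036]
buttons 0.61 375 166 [0.549 0.216 0.198]
side [ 0.18 -0.86  0.96]
mould 0.88 334 395 [ 0.428 -0.366  0.056]
mould 0.78 276 415 [ 0.314 -0.37   0.077]
mould 0.58 296 351 [ 0.402 -0.25   0.061]
wheel 0.6 269 156 [0.537 0.22  0.186]
stop 0.93 293 196 [0.534 0.065 0.175]
rig 0.91 293 209 [0.516 0.022 0.176]
jar 0.68 403 271 [ 0.691 -0.171  0.083]
tray 0.73 376 208 [0.752 0.056 0.068]
buttons 0.89 438 352 [ 0.659 -0.364  0.048]
{'time': 0.8, 'qpos': array([ 1.18500735e+00,  2.86275185e-01,  1.57668137e+00,  3.48738299e-06,
        1.27860698e+00, -1.49952130e-01]), 'dq': array([ 7.73236015e-05, -1.00447062e-03, -2.52084956e-03, -1.00985017e-03,
       -1.85532282e-03,  8.84384555e-04]), 'joint_efforts': array([ 6.17135288e-05, -4.05917752e+01, -2.92919219e+01, -1.92081025e-04,
        5.72896806e-04,  2.96172750e-06]), 'eef_pos': array([0.15765449, 0.65632318, 0.23135153]), 'tcp_rot': array([1.17645842e-01, 9.93055616e-01, 1.44810685e-05, 2.24302843e-06]), 'contact_force': array([ 0.31029496,  0.40998047, -0.28604386]), 'wrist_torque': array([-0.01491409,  0.02445208,  0.00105793]), 'finger_force': 0.0, 'opening': 0.9977252931626326}
```

View pics/scene0.png

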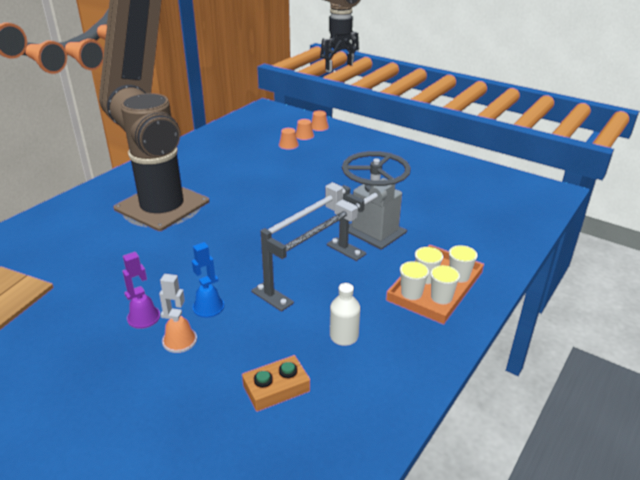

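View pics/side0.png

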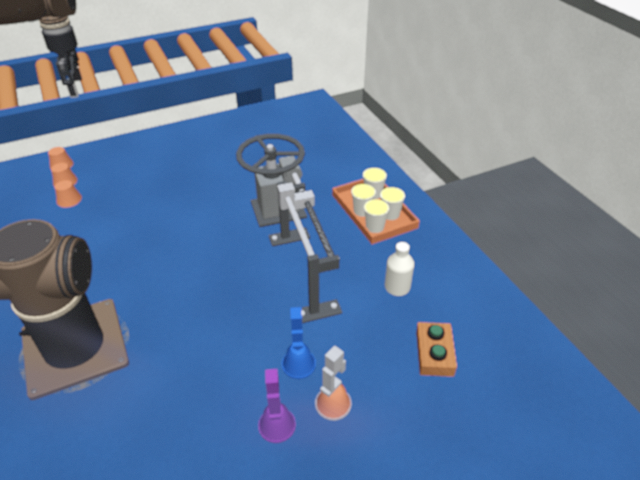

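The scene shows three candidates for the mould, in scene-camera pixels: copper with a grey hook at (178,330), blue at (205,290) and purple at (138,299). The copper one matches the description. The orange cups at (305,130) are not bells with hooks. Next I'll fit the rig, wheel and mould from the depth data.

```bash
cat > rig.py <<'E'
from h import *
from scipy.optimize import least_squares
cl=[]
for n in ["scene","side"]:
    f=np.load(n+"0.npz"); C=cloud(f["d"],f["K"],f["T"]); C[f["d"]<=0]=9
    m=(abs(C[...,0]-.54)<.13)&(C[...,1]>-.2)&(C[...,1]<.34)
    P=C[m]; col=f["p"][m].astype(int)
    w=P[(abs(P[:,2]-.187)<.012)&(P[:,1]>.11)&(col.max(1)<130)]
    g=lambda x:np.clip(abs(np.hypot(w[:,0]-x[0],w[:,1]-x[1])-.078)-.006,0,None)
    r=least_squares(g,[.545,.215],loss="soft_l1",f_scale=.004); print(n,"wheel",r.x.round(4),len(w),np.median(w[:,2]).round(4))
    h=np.hypot(*(P[:,:2]-r.x).T)
    ra=P[(P[:,2]>.165)&(P[:,2]<.182)&(h>.1)&(col.min(1)>90)]
    ra=ra[(ra[:,1]<.03)]
    v=cv2.fitLine(ra[:,:2].astype(np.float32),cv2.DIST_HUBER,0,.01,.01).ravel(); print("rail",v.round(4),"yaw",np.degrees(np.arctan2(-v[0]*np.sign(v[1]),abs(v[1]))).round(2),len(ra),"y",ra[:,1].min().round(3))
    t=-(r.x-v[2:])@np.array([v[1],-v[0]]); print("wheel off rail line",t.round(4))
    # mould grey hook & copper
    m=(abs(C[...,0]-.43)<.07)&(abs(C[...,1]+.36)<.07); P=C[m]; col=f["p"][m].astype(int)
    tp=P[(P[:,2]>.135)&(P[:,2]<.175)]
    print("tab",tp.mean(0).round(4),tp[:,:2].min(0).round(3),tp[:,:2].max(0).round(3),len(tp))
    b=P[(P[:,2]>.004)&(P[:,2]<.02)]; 
    if len(b)>8:
        r2=least_squares(lambda x:np.hypot(b[:,0]-x[0],b[:,1]-x[1])-.033,[.43,-.36]); print("bell",r2.x.round(4),len(b))
s=np.load("scene0.npz")["p"][230:360,110:250]; t=np.load("side0.npz")["p"][300:430,240:380]
a=np.hstack([cv2.resize(s,None,fx=2.8,fy=2.8,interpolation=3),cv2.resize(t,None,fx=2.8,fy=2.8,interpolation=3)]); save("pics/crop1.png",a)
T=R.from_quat(ctrl.get_state()["tcp_rot"]).as_matrix(); print(T.round(3)); print(np.array(ctrl.camera_model("wrist")["hand_eye"]).round(3))
E
python3 rig.py
```

```text
scene wheel [0.5457 0.2349] 1035 0.1877
rail [ 0.14    0.9902  0.5093 -0.0354] yaw -8.05 325 y -0.139
wheel off rail line 0.0017
tab [ 0.4365 -0.3569  0.1545] [ 0.415 -0.369] [ 0.456 -0.338] 303
bell [ 0.4299 -0.3517] 306
side wheel [0.5422 0.2348] 1124 0.1883
rail [ 0.1354  0.9908  0.4995 -0.0837] yaw -7.78 331 y -0.142
wheel off rail line 0.0008
tab [ 0.4315 -0.3574  0.1565] [ 0.417 -0.369] [ 0.449 -0.338] 328
bell [ 0.4344 -0.3516] 356
[[-0.972  0.234  0.   ]
 [ 0.234  0.972  0.   ]
 [-0.     0.    -1.   ]]
[[ 0.    -0.951 -0.31   0.081]
 [ 1.     0.     0.001 -0.   ]
 [-0.001 -0.31   0.951 -0.142]
 [ 0.     0.     0.     1.   ]]
```

View pics/crop1.png

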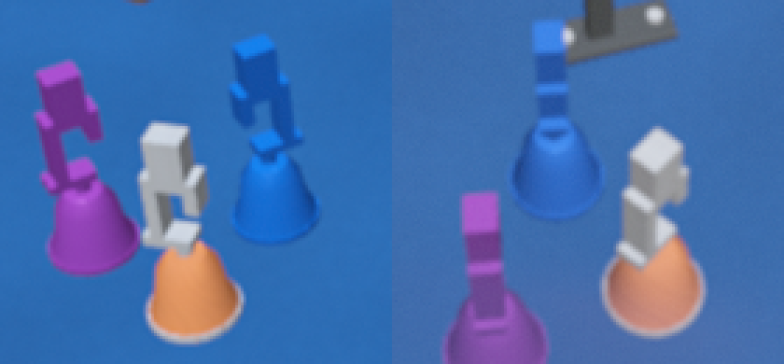

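The crop confirms the copper bell with the steel-grey hook; it sits between purple (left) and blue (right). Next I'm going above the wheel, turning the tool square to the rig, with the fingers shut.

{"method": "carry_out", "body": {"deltas": [-0.047, -0.032, -0.007, 0, 0, 0, -0.094, -0.064, -0.014, 0, 0, 0, -0.142, -0.096, -0.021, 0, 0, 0, -0.189, -0.128, -0.028, 0, 0, 0, -0.237, -0.16, -0.035, 0, 0, 0], "grip": 0}}

```text
time: 1.42
eef_pos: [0.3517, 0.444, 0.2669]
tcp_rot: [0.117, 0.993, 0.0, 0.0]
contact_force: [0.7, 0.3, -0.4]
opening: -0.002
finger_force: 0.0
```

{"method": "carry_out", "body": {"deltas": [-0.047, -0.032, -0.007, 0, 0, 0, -0.094, -0.064, -0.014, 0, 0, 0, -0.142, -0.096, -0.021, 0, 0, 0, -0.189, -0.128, -0.028, 0, 0, -0.05, -0.237, -0.159, -0.035, 0, 0, -0.098]}}

```text
time: 2.05
eef_pos: [0.5451, 0.2339, 0.3019]
tcp_rot: [0.068, 0.998, 0.0, 0.0]
contact_force: [0.6, -0.1, -0.1]
opening: 0.002
finger_force: 0.0
```

{"method": "carry_out", "body": {"deltas": [0, 0, 0, 0, 0, 0, 0, 0, 0, 0, 0, 0]}}

```text
time: 2.3
eef_pos: [0.5438, 0.2355, 0.3011]
tcp_rot: [0.069, 0.998, 0.0, -0.0]
contact_force: [-0.1, 0.9, 0.6]
opening: 0.001
finger_force: 0.0
```

```bash
cat > w1.py <<'E'
from h import *
s=ctrl.get_state(); p,d,K,T=look("wrist"); save("pics/w1.png",p); np.savez("w1.npz",p=p,d=d,K=K,T=T)
Rm=R.from_quat(s["tcp_rot"]).as_matrix(); print(s["time"],s["eef_pos"].round(4),"tool y ang",np.degrees(np.arctan2(Rm[1,1],Rm[0,1])).round(2),s["opening"],s["contact_force"].round(2))
C=cloud(d,K,T); P=C[(d>0)]; w=P[(abs(P[:,2]-.187)<.01)&(np.hypot(P[:,0]-.544,P[:,1]-.235)<.1)]
r=least_squares(lambda x:np.clip(abs(np.hypot(w[:,0]-x[0],w[:,1]-x[1])-.078)-.006,0,None),[.544,.235],loss="soft_l1",f_scale=.004) if 0 else None
from scipy.optimize import least_squares
c=np.array([.544,.235])
for _ in range(5):
    h=np.hypot(*(w[:,:2]-c).T); k=w[(h>.065)&(h<.092)]
    r=least_squares(lambda x:np.hypot(k[:,0]-x[0],k[:,1]-x[1])-x[2],[*c,.078],loss="soft_l1",f_scale=.003); c=r.x[:2]
print("wheel",r.x.round(4),np.median(k[:,2]).round(4),len(k))
q=w[:,:2]-c; h=np.hypot(*q.T); a=np.degrees(np.arctan2(q[:,1],q[:,0]))[(h>.03)&(h<.062)]
print(np.histogram(a,bins=np.arange(-180,181,10)))
E
python3 w1.py
```

```text
2.3 [0.5438 0.2355 0.3011] tool y ang 82.06 0.0009003156007214938 [-0.11  0.92  0.58]
wheel [0.5409 0.2349 0.0757] 0.1905 16211
(array([  0,   0, 157, 743,  99,   0,   0,   0,   0,   0,   0,   0,   0,
         0, 144, 504,  64,   0,   0,   0,   0,   0,   0,   0,   0,   0,
       198, 705,  24,   0,   0,   0,   0,   0,   0,   0]), array([-180, -170, -160, -150, -140, -130, -120, -110, -100,  -90,  -80,
        -70,  -60,  -50,  -40,  -30,  -20,  -10,    0,   10,   20,   30,
         40,   50,   60,   70,   80,   90,  100,  110,  120,  130,  140,
        150,  160,  170,  180]))
```

View pics/w1.png

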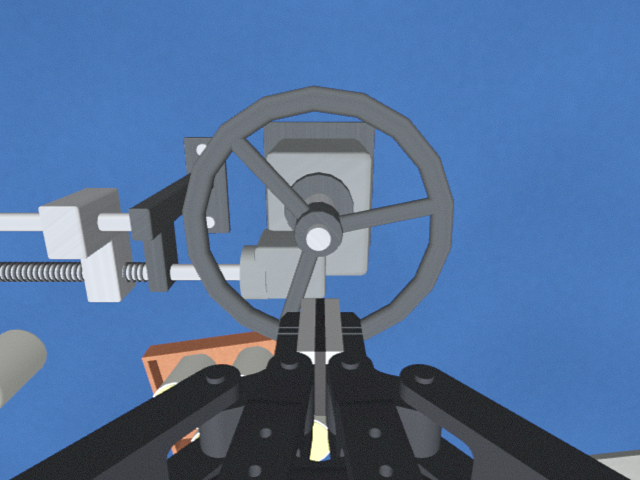

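The wrist view shows the wheel hub at (318,215), spokes towards (240,145), (430,208) and (295,300), with the stop and screw on the left. The rim and spoke positions agree with the depth fit: centre (0.542,0.235), spokes at -145, -25 and 95 degrees. I'll drop the shut fingers into the gap at world angle 15 degrees, radius 44 mm.

{"method": "carry_out", "body": {"deltas": [-0.039, 0.0165, 0, 0, 0, 0, -0.039, 0.0165, 0.05, 0, 0, 0, -0.039, 0.0165, 0.09, 0, 0, 0, -0.039, 0.0165, 0.127, 0, 0, 0, -0.039, 0.0165, 0.127, 0, 0, 0]}}

```text
time: 2.98
eef_pos: [0.5814, 0.2472, 0.1701]
tcp_rot: [0.068, 0.998, -0.001, -0.004]
contact_force: [0.9, 0.1, -0.4]
opening: -0.003
finger_force: 0.0
```

```bash
python3 - <<'E'
from h import *
s=ctrl.get_state(); print(s["eef_pos"].round(4),s["contact_force"].round(2))
q=lambda a:np.round(44*np.array([np.cos(np.radians(a)),np.sin(np.radians(a))]),1)
print([ (a,*(q(a)-q(157)).round(1)) for a in range(172,248,15)])
print([ (a,*(q(a)-q(a-10)).round(1)) for a in range(257,608,10)])
E
```

```text
[0.5814 0.2472 0.1701] [ 0.86  0.08 -0.44]
[(172, np.float64(-3.1), np.float64(-11.1)), (187, np.float64(-3.2), np.float64(-22.6)), (202, np.float64(-0.3), np.float64(-33.7)), (217, np.float64(5.4), np.float64(-43.7)), (232, np.float64(13.4), np.float64(-51.9)), (247, np.float64(23.3), np.float64(-57.7))]
[(257, np.float64(7.3), np.float64(-2.4)), (267, np.float64(7.6), np.float64(-1.0)), (277, np.float64(7.7), np.float64(0.2)), (287, np.float64(7.5), np.float64(1.6)), (297, np.float64(7.1), np.float64(2.9)), (307, np.float64(6.5), np.float64(4.1)), (317, np.float64(5.7), np.float64(5.1)), (327, np.float64(4.7), np.float64(6.0)), (337, np.float64(3.6), np.float64(6.8)), (347, np.float64(2.4), np.float64(7.3)), (357, np.float64(1.0), np.float64(7.6)), (367, np.float64(-0.2), np.float64(7.7)), (377, np.float64(-1.6), np.float64(7.5)), (387, np.float64(-2.9), np.float64(7.1)), (397, np.float64(-4.1), np.float64(6.5)), (407, np.float64(-5.1), np.float64(5.7)), (417, np.float64(-6.0), np.float64(4.7)), (427, np.float64(-6.8), np.float64(3.6)), (437, np.float64(-7.3), np.float64(2.4)), (447, np.float64(-7.6), np.float64(1.0)), (457, np.float64(-7.7), np.float64(-0.2)), (467, np.float64(-7.5), np.float64(-1.6)), (477, np.float64(-7.1), np.float64(-2.9)), (487, np.float64(-6.5), np.float64(-4.1)), (497, np.float64(-5.7), np.float64(-5.1)), (507, np.float64(-4.7), np.float64(-6.0)), (517, np.float64(-3.6), np.float64(-6.8)), (527, np.float64(-2.4), np.float64(-7.3)), (537, np.float64(-1.0), np.float64(-7.6)), (547, np.float64(0.2), np.float64(-7.7)), (557, np.float64(1.6), np.float64(-7.5)), (567, np.float64(2.9), np.float64(-7.1)), (577, np.float64(4.1), np.float64(-6.5)), (587, np.float64(5.1), np.float64(-5.7)), (597, np.float64(6.0), np.float64(-4.7)), (607, np.float64(6.8), np.float64(-3.6))]
```

{"method": "carry_out", "body": {"deltas": [-0.0031, -0.0111, -0.001, 0, 0, 0, -0.0032, -0.0226, -0.001, 0, 0, 0, -0.0003, -0.0337, -0.001, 0, 0, 0, 0.0054, -0.0437, -0.001, 0, 0, 0, 0.0134, -0.0519, -0.001, 0, 0, 0]}}

```text
time: 3.6
eef_pos: [0.5642, 0.1959, 0.1757]
tcp_rot: [0.069, 0.998, -0.0, 0.0]
contact_force: [0.3, 0.1, 0.6]
opening: 0.003
finger_force: 0.3
```

{"method": "carry_out", "body": {"deltas": [0.0099, -0.0058, 0, 0, 0, 0]}}

```text
time: 3.72
eef_pos: [0.5533, 0.1918, 0.1753]
tcp_rot: [0.069, 0.998, -0.0, 0.0]
contact_force: [0.5, -0.1, -0.2]
opening: -0.003
finger_force: 0.8
```

{"method": "carry_out", "body": {"deltas": [0.0073, -0.0024, 0, 0, 0, 0]}}

```text
time: 3.85
eef_pos: [0.5455, 0.1907, 0.1752]
tcp_rot: [0.069, 0.998, -0.0, -0.0]
contact_force: [0.8, -0.0, 0.5]
opening: 0.003
finger_force: 0.4
```

{"method": "carry_out", "body": {"deltas": [0.0076, -0.001, 0, 0, 0, 0]}}

```text
time: 3.98
eef_pos: [0.5382, 0.1911, 0.1754]
tcp_rot: [0.069, 0.998, -0.0, 0.0]
contact_force: [0.8, 0.4, -0.1]
opening: 0.004
finger_force: 0.4
```

{"method": "carry_out", "body": {"deltas": [0.0077, 0.0002, 0, 0, 0, 0]}}

```text
time: 4.1
eef_pos: [0.5307, 0.1925, 0.1754]
tcp_rot: [0.069, 0.998, -0.0, 0.0]
contact_force: [1.3, -0.4, -0.6]
opening: 0.001
finger_force: 0.5
```

{"method": "carry_out", "body": {"deltas": [0.0075, 0.0016, 0, 0, 0, 0]}}

```text
time: 4.22
eef_pos: [0.5235, 0.1952, 0.1755]
tcp_rot: [0.069, 0.998, -0.0, 0.0]
contact_force: [0.8, -0.0, -0.3]
opening: 0.003
finger_force: 0.4
```

{"method": "carry_out", "body": {"deltas": [0.0071, 0.0029, 0, 0, 0, 0]}}

```text
time: 4.35
eef_pos: [0.5167, 0.1991, 0.1753]
tcp_rot: [0.069, 0.998, -0.0, -0.0]
contact_force: [1.0, 0.2, 0.5]
opening: -0.0
finger_force: 0.3
```

{"method": "carry_out", "body": {"deltas": [0.0065, 0.0041, 0, 0, 0, 0]}}

```text
time: 4.47
eef_pos: [0.5109, 0.2041, 0.1753]
tcp_rot: [0.069, 0.998, -0.0, -0.0]
contact_force: [0.4, -0.2, 0.1]
opening: 0.001
finger_force: 0.3
```

{"method": "carry_out", "body": {"deltas": [0.0057, 0.0051, 0, 0, 0, 0]}}

```text
time: 4.6
eef_pos: [0.5059, 0.21, 0.1753]
tcp_rot: [0.069, 0.998, -0.0, -0.0]
contact_force: [0.9, -0.3, -0.3]
opening: -0.001
finger_force: 0.3
```

{"method": "carry_out", "body": {"deltas": [0.0047, 0.006, 0, 0, 0, 0]}}

```text
time: 4.72
eef_pos: [0.5021, 0.2166, 0.1752]
tcp_rot: [0.069, 0.998, -0.0, -0.0]
contact_force: [-0.3, -0.3, -0.0]
opening: 0.001
finger_force: 0.4
```

{"method": "carry_out", "body": {"deltas": [0.0036, 0.0068, 0, 0, 0, 0]}}

```text
time: 4.85
eef_pos: [0.5007, 0.2214, 0.1752]
tcp_rot: [0.068, 0.998, -0.004, 0.002]
contact_force: [5.8, -15.8, -1.1]
opening: -0.004
finger_force: 6.8
```

{"method": "carry_out", "body": {"deltas": [0.0024, 0.0073, 0, 0, 0, 0]}}

```text
time: 4.97
eef_pos: [0.5004, 0.2266, 0.1754]
tcp_rot: [0.068, 0.998, -0.006, 0.002]
contact_force: [7.1, -17.7, -0.7]
opening: -0.003
finger_force: 7.2
```

{"method": "carry_out", "body": {"deltas": [0.001, 0.0076, 0, 0, 0, 0]}}

```text
time: 5.1
eef_pos: [0.5001, 0.2336, 0.1754]
tcp_rot: [0.068, 0.998, -0.007, 0.002]
contact_force: [2.9, -18.8, 1.7]
opening: 0.0
finger_force: 7.6
```

{"method": "carry_out", "body": {"deltas": [-0.0002, 0.0077, 0, 0, 0, 0]}}

```text
time: 5.22
eef_pos: [0.5004, 0.2411, 0.1751]
tcp_rot: [0.068, 0.998, -0.007, -0.0]
contact_force: [0.3, -18.3, 2.9]
opening: -0.0
finger_force: 7.4
```

{"method": "carry_out", "body": {"deltas": [-0.0016, 0.0075, 0, 0, 0, 0]}}

```text
time: 5.35
eef_pos: [0.5018, 0.2485, 0.1746]
tcp_rot: [0.068, 0.998, -0.007, -0.002]
contact_force: [-4.2, -14.1, 1.6]
opening: 0.002
finger_force: 6.7
```

{"method": "carry_out", "body": {"deltas": [-0.0029, 0.0071, 0, 0, 0, 0]}}

```text
time: 5.48
eef_pos: [0.5045, 0.2556, 0.1742]
tcp_rot: [0.068, 0.998, -0.007, -0.003]
contact_force: [-4.8, -14.3, 2.3]
opening: -0.001
finger_force: 6.5
```

{"method": "carry_out", "body": {"deltas": [-0.0041, 0.0065, 0, 0, 0, 0]}}

```text
time: 5.6
eef_pos: [0.5087, 0.2617, 0.1739]
tcp_rot: [0.068, 0.998, -0.006, -0.005]
contact_force: [-8.9, -12.5, 3.2]
opening: -0.001
finger_force: 6.7
```

{"method": "carry_out", "body": {"deltas": [-0.0051, 0.0057, 0, 0, 0, 0]}}

```text
time: 5.72
eef_pos: [0.5133, 0.267, 0.1732]
tcp_rot: [0.068, 0.998, -0.006, -0.006]
contact_force: [-9.1, -13.0, 3.1]
opening: 0.003
finger_force: 6.6
```

{"method": "carry_out", "body": {"deltas": [-0.006, 0.0047, 0, 0, 0, 0]}}

```text
time: 5.85
eef_pos: [0.5187, 0.2711, 0.1726]
tcp_rot: [0.068, 0.998, -0.006, -0.008]
contact_force: [-12.0, -12.4, 1.8]
opening: 0.001
finger_force: 7.2
```

{"method": "carry_out", "body": {"deltas": [-0.0068, 0.0036, 0, 0, 0, 0]}}

```text
time: 5.98
eef_pos: [0.5249, 0.2744, 0.172]
tcp_rot: [0.069, 0.998, -0.006, -0.009]
contact_force: [-13.0, -7.1, 0.4]
opening: 0.003
finger_force: 6.8
```

{"method": "carry_out", "body": {"deltas": [-0.0073, 0.0024, 0, 0, 0, 0]}}

```text
time: 6.1
eef_pos: [0.5317, 0.2766, 0.1715]
tcp_rot: [0.069, 0.998, -0.005, -0.01]
contact_force: [-14.8, -6.9, 0.9]
opening: -0.002
finger_force: 7.0
```

The drive engaged between t=4.72 and 4.85, when the finger was about 19.5° before the -x direction. I'll go on for 540° of measured finger angle, ending near (0.5835,0.2497).

```bash
python3 - <<'E'
import numpy as np
q=lambda a:np.round(44*np.array([np.cos(np.radians(a)),np.sin(np.radians(a))]),1)
for a in range(437,812,75): print([float(x) for k in range(1,6) for x in (q(a+15*k)-q(a)).round(1)])
E
```

```text
[-11.4, 1.1, -22.8, -0.8, -33.2, -5.6, -42.1, -12.9, -48.7, -22.2]
[-4.1, -10.8, -5.2, -22.2, -3.3, -33.6, 1.5, -44.0, 8.8, -52.9]
[9.3, -6.6, 20.1, -10.7, 31.5, -11.8, 42.9, -9.9, 53.3, -5.1]
[8.9, 7.3, 15.5, 16.6, 19.6, 27.4, 20.7, 38.8, 18.8, 50.2]
[-4.8, 10.4, -12.1, 19.3, -21.4, 25.9, -32.2, 30.0, -43.6, 31.1]
```

{"method": "carry_out", "body": {"deltas": [-0.0114, 0.0011, -0.002, 0, 0, 0, -0.0228, -0.0008, -0.002, 0, 0, 0, -0.0332, -0.0056, -0.002, 0, 0, 0, -0.0421, -0.0129, -0.002, 0, 0, 0, -0.0487, -0.0222, -0.002, 0, 0, 0]}}

```text
time: 6.72
eef_pos: [0.5779, 0.2564, 0.1746]
tcp_rot: [0.069, 0.998, 0.005, -0.008]
contact_force: [-5.9, 15.1, 1.3]
opening: -0.002
finger_force: 8.1
```

{"method": "carry_out", "body": {"deltas": [-0.0041, -0.0108, 0, 0, 0, 0, -0.0052, -0.0222, 0, 0, 0, 0, -0.0033, -0.0336, 0, 0, 0, 0, 0.0015, -0.044, 0, 0, 0, 0, 0.0088, -0.0529, 0, 0, 0, 0]}}

```text
time: 7.35
eef_pos: [0.5715, 0.2045, 0.1787]
tcp_rot: [0.07, 0.998, 0.007, 0.006]
contact_force: [12.0, 13.8, -6.5]
opening: 0.002
finger_force: 7.9
```

{"method": "carry_out", "body": {"deltas": [0.0093, -0.0066, 0, 0, 0, 0, 0.0201, -0.0107, 0, 0, 0, 0, 0.0315, -0.0118, 0, 0, 0, 0, 0.0429, -0.0099, 0, 0, 0, 0, 0.0533, -0.0051, 0, 0, 0, 0]}}

```text
time: 7.98
eef_pos: [0.5224, 0.2, 0.182]
tcp_rot: [0.069, 0.998, -0.0, 0.012]
contact_force: [17.5, -8.6, 3.2]
opening: -0.002
finger_force: 8.8
```

{"method": "carry_out", "body": {"deltas": [0.0089, 0.0073, 0, 0, 0, 0, 0.0155, 0.0166, 0, 0, 0, 0, 0.0196, 0.0274, 0, 0, 0, 0, 0.0207, 0.0388, 0, 0, 0, 0, 0.0188, 0.0502, 0, 0, 0, 0]}}

```text
time: 8.6
eef_pos: [0.506, 0.248, 0.183]
tcp_rot: [0.068, 0.998, -0.007, 0.004]
contact_force: [-2.1, -22.1, 17.3]
opening: -0.001
finger_force: 13.1
```

The fingers have ridden up to z=0.183, so I'll back off from the spoke, settle and check before going on.

{"method": "carry_out", "body": {"deltas": [0.002, -0.007, 0, 0, 0, 0, 0.0035, -0.0125, 0, 0, 0, 0, 0.0035, -0.0125, 0, 0, 0, 0]}}

```text
time: 8.98
eef_pos: [0.4965, 0.2416, 0.1764]
tcp_rot: [0.069, 0.998, -0.0, -0.001]
contact_force: [0.8, 1.5, 0.2]
opening: -0.0
finger_force: 0.0
```

```bash
python3 - <<'E'
from h import *
s=ctrl.get_state(); print(s["eef_pos"].round(4),s["tcp_rot"].round(4),s["contact_force"].round(1))
for n in ["wrist","scene"]:
    p,d,K,T=look(n); save(f"pics/{n}2.png",p); np.savez(n+"2.npz",p=p,d=d,K=K,T=T)
a=np.load("wrist2.npz")["p"]; b=np.load("scene2.npz")["p"][120:260,250:450]
save("pics/c2.png",np.hstack([cv2.resize(a,(400,300)),cv2.resize(b,(400,300))]))
E
```

```text
[0.4965 0.2416 0.1764] [ 6.890e-02  9.976e-01 -1.000e-04 -9.000e-04] [0.8 1.5 0.2]
```

View pics/c2.png

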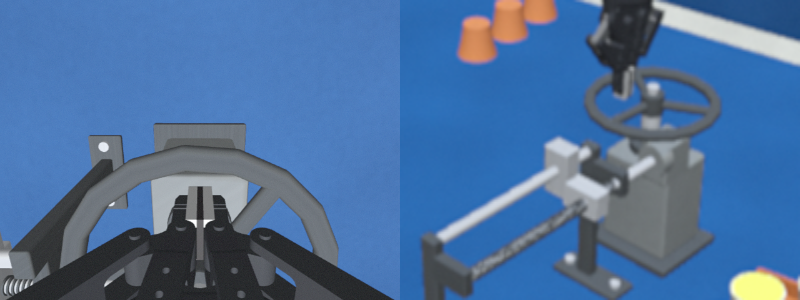

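The wrist view shows the next spoke running up right, from about (235,215) to (280,180) in the composite, ahead of the fingers. Nothing has been skipped that I can see. I'll measure the spoke angle and the stop travel.

```bash
cat > meas.py <<'E'
from h import *
import sys
def spokes(f,c=(.542,.235)):
    f=np.load(f); C=cloud(f["d"],f["K"],f["T"]); P=C[f["d"]>0]; 
    w=P[(P[:,2]>.176)&(P[:,2]<.196)]; col=None
    q=w[:,:2]-c; h=np.hypot(*q.T); m=(h>.035)&(h<.064); a=np.degrees(np.arctan2(q[m,1],q[m,0]))
    H,e=np.histogram(a,bins=np.arange(-180,181,5)); return [(int(e[i]),int(H[i])) for i in range(72) if H[i]>15], a
def stop(f,n):
    f=np.load(f); C=cloud(f["d"],f["K"],f["T"]); m=f["d"]>0; P=C[m]; col=f["p"][m].astype(int)
    o=np.array([.5147,.0369]); ey=np.array([.1375,.9905]); ex=np.array([.9905,-.1375])
    q=P[:,:2]-o; x=q@ex; y=q@ey; k=(P[:,2]>.182)&(P[:,2]<.2)&(abs(x)<.02)&(y>-.03)&(y<.075)&(col.min(1)>120)
    yy=y[k]; print(n,len(yy),np.percentile(yy,[2,10,50,90,98]).round(4), yy.mean().round(4))
if __name__=="__main__":
    print(spokes("w1.npz")[0]); print(spokes("wrist2.npz")[0])
    stop("scene0.npz",0); stop("scene2.npz",2)
    a=cv2.cvtColor(np.load("scene0.npz")["p"],6); b=cv2.cvtColor(np.load("scene2.npz")["p"],6)
    f=np.load("scene0.npz"); o=np.array([.5147,.0369]);ey=np.array([.1375,.9905])
    P=lambda y:proj(np.append(o+y*ey,.196),f["K"],f["T"]); print("px per mm",(P(.033)-P(.045)).round(2)/12,P(.045).round(1))
    u,v=P(.045).astype(int); t=a[v-9:v+22,u-12:u+12]
    for y0 in [0]:
        r=cv2.matchTemplate(b[v-30:v+50,u-50:u+40],t,cv2.TM_CCOEFF_NORMED); _,s,_,l=cv2.minMaxLoc(r); print("shift px",l[0]+u-50-(u-12),l[1]+v-30-(v-9),round(s,3))
E
python3 meas.py
```

```text
[(-155, 170), (-150, 387), (-145, 315), (-140, 39), (-35, 147), (-30, 233), (-25, 174), (-20, 22), (85, 99), (90, 313), (95, 385), (100, 50)]
[(-180, 281), (-175, 50), (-110, 59), (-105, 135), (-100, 27), (130, 178), (135, 763), (140, 1078), (145, 23), (155, 111), (160, 254), (165, 306), (170, 340), (175, 273)]
0 149 [0.0284 0.0301 0.0364 0.0498 0.0536] 0.0385
2 145 [0.0168 0.0192 0.0256 0.0389 0.0416] 0.0274
px per mm [-0.29083333  0.15666667] [334.3 185.6]
shift px -3 2 0.957
```

The stop has moved 11.1 mm, matching the 1.11 turns expected from the finger angle, so nothing slipped. I'll lower 4 mm and continue.

```bash
python3 - <<'E'
import numpy as np
q=lambda a:np.round(44*np.array([np.cos(np.radians(a)),np.sin(np.radians(a))]),1)
b=np.array([46,.3])
for L in ([725,735,750,765,780],[795,810,825,840,855],[865],[870],[875],[880],[885]):
    print(L,[float(x) for k in L for x in (q(k)-b).round(1)]); b=q(L[-1])
E
```

```text
[725, 735, 750, 765, 780] [-2.2, 3.5, -3.5, 11.1, -7.9, 21.7, -14.9, 30.8, -24.0, 37.8]
[795, 810, 825, 840, 855] [-10.6, 4.4, -22.0, 5.9, -33.4, 4.4, -44.0, 0.0, -53.1, -7.0]
[865] [-4.9, -5.9]
[870] [-2.1, -3.2]
[875] [-1.8, -3.4]
[880] [-1.4, -3.6]
[885] [-1.2, -3.6]
```

{"method": "carry_out", "body": {"deltas": [-0.0022, 0.0035, 0.004, 0, 0, 0, -0.0035, 0.0111, 0.004, 0, 0, 0, -0.0079, 0.0217, 0.004, 0, 0, 0, -0.0149, 0.0308, 0.004, 0, 0, 0, -0.024, 0.0378, 0.004, 0, 0, 0]}}

```text
time: 9.7
eef_pos: [0.5213, 0.2722, 0.1702]
tcp_rot: [0.068, 0.998, -0.006, -0.008]
contact_force: [-11.2, -10.9, 2.0]
opening: -0.002
finger_force: 6.9
```

{"method": "carry_out", "body": {"deltas": [-0.0106, 0.0044, 0, 0, 0, 0, -0.022, 0.0059, 0, 0, 0, 0, -0.0334, 0.0044, 0, 0, 0, 0, -0.044, 0, 0, 0, 0, 0]}}

```text
time: 10.2
eef_pos: [0.561, 0.2719, 0.1695]
tcp_rot: [0.069, 0.998, -0.0, -0.013]
contact_force: [-17.0, 9.5, 2.7]
opening: -0.0
finger_force: 9.2
```

{"method": "carry_out", "body": {"deltas": [-0.0091, -0.007, -0.001, 0, 0, 0]}}

```text
time: 10.32
eef_pos: [0.5689, 0.2657, 0.1698]
tcp_rot: [0.069, 0.998, 0.002, -0.013]
contact_force: [-18.7, 10.1, 0.4]
opening: 0.004
finger_force: 8.5
```

{"method": "carry_out", "body": {"deltas": [-0.0049, -0.0059, 0, 0, 0, 0]}}

```text
time: 10.45
eef_pos: [0.5751, 0.2602, 0.1705]
tcp_rot: [0.069, 0.998, 0.004, -0.01]
contact_force: [-10.1, 14.7, -0.9]
opening: 0.002
finger_force: 7.9
```

{"method": "carry_out", "body": {"deltas": [-0.0021, -0.0032, 0, 0, 0, 0]}}

```text
time: 10.58
eef_pos: [0.5781, 0.2571, 0.171]
tcp_rot: [0.069, 0.998, 0.005, -0.008]
contact_force: [-7.3, 14.0, -1.7]
opening: 0.002
finger_force: 7.4
```

{"method": "carry_out", "body": {"deltas": [-0.0018, -0.0034, 0, 0, 0, 0]}}

```text
time: 10.7
eef_pos: [0.5806, 0.254, 0.1716]
tcp_rot: [0.069, 0.998, 0.005, -0.006]
contact_force: [-6.9, 14.8, -2.9]
opening: 0.002
finger_force: 7.4
```

{"method": "carry_out", "body": {"deltas": [0, 0, 0, 0, 0, 0]}}

```text
time: 10.82
eef_pos: [0.5817, 0.2535, 0.1719]
tcp_rot: [0.069, 0.998, 0.005, -0.004]
contact_force: [-4.2, 11.9, -3.5]
opening: -0.001
finger_force: 6.5
```

{"method": "carry_out", "body": {"deltas": [-0.0014, -0.0036, 0, 0, 0, 0]}}

```text
time: 10.95
eef_pos: [0.5828, 0.2505, 0.1722]
tcp_rot: [0.069, 0.998, 0.006, -0.004]
contact_force: [-3.6, 15.2, -1.6]
opening: -0.002
finger_force: 7.3
```

{"method": "carry_out", "body": {"deltas": [-0.0004, -0.0012, 0, 0, 0, 0]}}

```text
time: 11.08
eef_pos: [0.5839, 0.2491, 0.1726]
tcp_rot: [0.069, 0.998, 0.006, -0.003]
contact_force: [-2.7, 14.9, -3.8]
opening: 0.0
finger_force: 7.3
```

{"method": "carry_out", "body": {"deltas": [0, 0, 0, 0, 0, 0]}}

```text
time: 11.2
eef_pos: [0.5839, 0.2489, 0.1726]
tcp_rot: [0.069, 0.998, 0.006, -0.003]
contact_force: [-2.7, 14.1, -2.9]
opening: -0.001
finger_force: 6.9
```

The finger angle is 18.4°, so 540° plus about 1°. I'll back off, lift and go over the mould.

{"method": "carry_out", "body": {"deltas": [0.002, 0.005, 0, 0, 0, 0, 0.0035, 0.011, 0, 0, 0, 0, 0.0035, 0.011, -0.03, 0, 0, 0, 0.0035, 0.011, -0.08, 0, 0, 0, 0.0035, 0.011, -0.135, 0, 0, 0]}}

```text
time: 11.82
eef_pos: [0.5839, 0.2539, 0.3099]
tcp_rot: [0.069, 0.998, -0.001, -0.001]
contact_force: [0.6, 0.4, -0.5]
opening: -0.001
finger_force: 0.0
```

{"method": "carry_out", "body": {"deltas": [0.006, -0.057, 0, 0, 0, 0, 0.012, -0.114, 0, 0, 0, 0, 0.018, -0.171, 0, 0, 0, 0, 0.024, -0.228, 0, 0, 0, 0, 0.03, -0.285, 0, 0, 0, 0], "grip": 100}}

```text
time: 12.45
eef_pos: [0.5147, -0.0258, 0.3098]
tcp_rot: [0.069, 0.998, -0.0, 0.0]
contact_force: [0.8, -0.6, 0.8]
opening: 1.0
finger_force: 0.0
```

{"method": "carry_out", "body": {"deltas": [0.006, -0.057, 0, 0, 0, 0, 0.012, -0.114, 0, 0, 0, 0, 0.018, -0.171, 0, 0, 0, 0, 0.024, -0.228, 0, 0, 0, 0, 0.03, -0.285, 0, 0, 0, 0]}}

```text
time: 13.08
eef_pos: [0.4456, -0.3042, 0.3098]
tcp_rot: [0.069, 0.998, -0.0, 0.0]
contact_force: [1.4, 0.3, 0.3]
opening: 1.002
finger_force: 0.0
```

{"method": "carry_out", "body": {"deltas": [0.003, -0.05, 0, 0, 0, 0, 0.003, -0.05, 0, 0, 0, 0, 0.003, -0.05, 0, 0, 0, 0]}}

```text
time: 13.45
eef_pos: [0.4365, -0.3511, 0.3092]
tcp_rot: [0.069, 0.998, 0.0, -0.0]
contact_force: [-0.4, -0.2, -0.1]
opening: 1.003
finger_force: 0.0
```

```bash
python3 - <<'E'
from h import *
import meas
s=ctrl.get_state(); print(s["time"],s["eef_pos"].round(4),s["tcp_rot"].round(3),s["qpos"].round(2))
for n in ["wrist","scene"]:
    p,d,K,T=look(n); save(f"pics/{n}3.png",p); np.savez(n+"3.npz",p=p,d=d,K=K,T=T)
meas.stop("scene0.npz",0); meas.stop("scene3.npz",3); print(meas.spokes("scene0.npz")[0]);print(meas.spokes("scene3.npz")[0])
f=np.load("wrist3.npz"); C=cloud(f["d"],f["K"],f["T"]); m=(f["d"]>0)&(np.hypot(C[...,0]-.432,C[...,1]+.353)<.06)&(C[...,2]<.18)
P=C[m]; 
for lo,hi in ((.16,.172),(.126,.136),(.074,.082)):
    t=P[(P[:,2]>lo)&(P[:,2]<hi)]
    if len(t)<20: print(lo,len(t)); continue
    print(lo,len(t),np.median(t[:,2]).round(4),t.mean(0).round(4),cv2.minAreaRect((t[:,:2]*1000).astype(np.float32)))
E
```

```text
13.45 [ 0.4365 -0.3511  0.3092] [ 0.069  0.998  0.    -0.   ] [-0.86 -0.02  1.77  0.    1.39 -2.29]
0 149 [0.0284 0.0301 0.0364 0.0498 0.0536] 0.0385
3 150 [0.0129 0.0148 0.0216 0.0352 0.04  ] 0.0237
[(-140, 21), (-35, 20)]
[(-125, 18), (-120, 22), (-15, 26)]
0.16 1142 0.1656 [ 0.4305 -0.3515  0.1655] ((431.018798828125, -351.4494934082031), (26.572513580322266, 20.124717712402344), 25.03666877746582)
0.126 367 0.1315 [ 0.4189 -0.355   0.1314] ((430.9202575683594, -351.36700439453125), (40.05008316040039, 19.961977005004883), 25.133663177490234)
0.074 294 0.0776 [ 0.4166 -0.3546  0.0776] ((423.8680725097656, -354.75408935546875), (36.196502685546875, 20.211374282836914), 24.735645294189453)
```

View pics/wrist3.png

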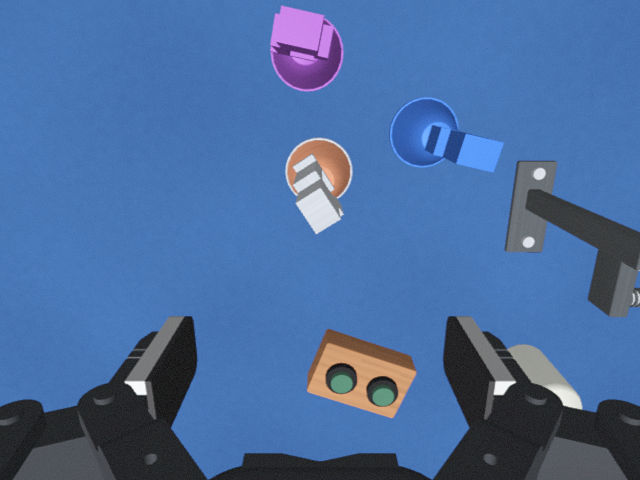

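The wrist picture shows the copper bell at (320,172), its grey tab at (318,210), blue at (450,140), purple at (303,45) and the button box at (360,375). The fits give tab size 26.6×20.1 at height 0.1656, centre (0.431,-0.351) and yaw 25°, which agree with the description. The stop moved 14.8 mm, also as wanted. Next I'll rotate the tool to put its y axis at -65°.

{"method": "carry_out", "body": {"deltas": [0.0055, -0.001, 0, 0, 0, 0.17, 0.0055, -0.001, 0, 0, 0, 0.34, 0.0055, -0.001, 0, 0, 0, 0.51, 0.0055, -0.001, 0, 0, 0, 0.68, 0.0055, -0.001, 0, 0, 0, 0.855], "grip": 60}}

```text
time: 14.18
eef_pos: [0.4316, -0.35, 0.3096]
tcp_rot: [0.478, 0.878, -0.0, 0.0]
contact_force: [0.2, 0.3, -0.4]
opening: 0.602
finger_force: 0.0
```

{"method": "carry_out", "body": {"deltas": [0, 0, 0, 0, 0, 0.17, 0, 0, 0, 0, 0, 0.34, 0, 0, 0, 0, 0, 0.51, 0, 0, 0, 0, 0, 0.68, 0, 0, 0, 0, 0, 0.855]}}

```text
time: 14.8
eef_pos: [0.4316, -0.35, 0.3097]
tcp_rot: [0.799, 0.601, 0.0, 0.0]
contact_force: [-0.3, -0.1, 0.4]
opening: 0.602
finger_force: 0.0
```

{"method": "carry_out", "body": {"deltas": [0, 0, 0, 0, 0, 0.17, 0, 0, 0, 0, 0, 0.34, 0, 0, 0, 0, 0, 0.51, 0, 0, 0, 0, 0, 0.68, 0, 0, 0, 0, 0, 0.855]}}

```text
time: 15.42
eef_pos: [0.4316, -0.35, 0.3096]
tcp_rot: [0.976, 0.216, 0.0, 0.0]
contact_force: [0.4, 0.6, -0.9]
opening: 0.6
finger_force: 0.0
```

{"method": "carry_out", "body": {"deltas": [0, 0, 0.04, 0, 0, 0, 0, 0, 0.08, 0, 0, 0, 0, 0, 0.08, 0, 0, 0]}}

```text
time: 15.8
eef_pos: [0.43, -0.3485, 0.2257]
tcp_rot: [0.976, 0.219, -0.002, -0.003]
contact_force: [-0.3, 0.1, -0.9]
opening: 0.6
finger_force: 0.0
```

```bash
python3 - <<'E'
from h import *
s=ctrl.get_state(); M=R.from_quat(s["tcp_rot"]).as_matrix(); print(s["time"],s["eef_pos"].round(4),"x ang",np.degrees(np.arctan2(M[1,0],M[0,0])).round(2),s["qpos"].round(2),s["opening"])
p,d,K,T=look("wrist"); save("pics/w4.png",p); C=cloud(d,K,T)
m=(d>0)&(np.hypot(C[...,0]-.431,C[...,1]+.351)<.04); P=C[m]
for lo,hi in ((.158,.172),(.126,.137)):
    t=P[(P[:,2]>lo)&(P[:,2]<hi)]
    if len(t)>20: print(lo,len(t),np.median(t[:,2]).round(4),cv2.minAreaRect((t[:,:2]*1000).astype(np.float32)))
E
```

```text
15.8 [ 0.43   -0.3485  0.2257] x ang 25.25 [-0.86  0.03  1.88  0.    1.24  0.27] 0.5998503992602959
0.158 2093 0.1656 ((431.2276306152344, -351.5613098144531), (26.94317054748535, 19.791330337524414), 25.081663131713867)
0.126 593 0.1317 ((446.048828125, -344.5563049316406), (7.861630439758301, 19.536785125732422), 24.269577026367188)
```

{"method": "carry_out", "body": {"deltas": [-0.001, 0.0013, 0.03, 0, 0, 0, -0.001, 0.0013, 0.06, 0, 0, 0, -0.001, 0.0013, 0.085, 0, 0, 0, -0.001, 0.0013, 0.099, 0, 0, 0, -0.001, 0.0013, 0.099, 0, 0, 0]}}

```text
time: 16.48
eef_pos: [0.431, -0.3531, 0.131]
tcp_rot: [0.976, 0.218, 0.0, 0.0]
contact_force: [0.9, -0.0, 0.4]
opening: 0.601
finger_force: 0.0
```

{"method": "carry_out", "body": {"deltas": [0, 0, 0, 0, 0, 0, 0, 0, 0, 0, 0, 0, 0, 0, 0, 0, 0, 0, 0, 0, 0, 0, 0, 0, 0, 0, 0, 0, 0, 0], "grip": 0, "grip_force": 60}}

```text
time: 17.1
eef_pos: [0.4312, -0.3535, 0.1321]
tcp_rot: [0.976, 0.218, 0.001, 0.001]
contact_force: [-0.8, 2.2, 5.7]
opening: 0.226
finger_force: 59.5
```

{"method": "carry_out", "body": {"deltas": [0, 0, -0.01, 0, 0, 0, 0, 0, -0.03, 0, 0, 0, 0, 0, -0.03, 0, 0, 0]}}

```text
time: 17.48
eef_pos: [0.4312, -0.3538, 0.1616]
tcp_rot: [0.976, 0.218, 0.001, 0.002]
contact_force: [0.3, 0.4, -3.2]
opening: 0.228
finger_force: 58.8
```

{"method": "carry_out", "body": {"deltas": [0, 0, -0.04, 0, 0, 0, 0, 0, -0.09, 0, 0, 0, 0, 0, -0.14, 0, 0, 0, 0, 0, -0.18, 0, 0, 0]}}

```text
time: 17.98
eef_pos: [0.4305, -0.353, 0.3412]
tcp_rot: [0.976, 0.218, 0.0, 0.0]
contact_force: [0.0, -0.9, -3.5]
opening: 0.226
finger_force: 59.6
```

{"method": "carry_out", "body": {"deltas": [0.017, -0.031, 0, 0, 0, 0, 0.034, -0.062, 0, 0, 0, 0, 0.0515, -0.093, 0, 0, 0, 0, 0.0685, -0.124, 0, 0, 0, 0, 0.0855, -0.155, 0, 0, 0, 0]}}

```text
time: 18.6
eef_pos: [0.4417, -0.1751, 0.3387]
tcp_rot: [0.976, 0.218, -0.001, -0.001]
contact_force: [0.4, -0.7, -3.2]
opening: 0.223
finger_force: 59.5
```

{"method": "carry_out", "body": {"deltas": [0.017, -0.031, 0, 0, 0, 0.144, 0.034, -0.062, 0, 0, 0, 0.288, 0.0515, -0.0935, 0, 0, 0, 0.432, 0.0515, -0.0935, 0, 0, 0, 0.576, 0.0515, -0.0935, 0, 0, 0, 0.576]}}

```text
time: 19.23
eef_pos: [0.4487, -0.0694, 0.339]
tcp_rot: [0.998, -0.067, -0.001, -0.0]
contact_force: [-0.5, 0.2, -3.2]
opening: 0.221
finger_force: 60.0
```

```bash
python3 - <<'E'
from h import *
s=ctrl.get_state(); M=R.from_quat(s["tcp_rot"]).as_matrix(); print(s["time"],s["eef_pos"].round(4),"x ang",np.degrees(np.arctan2(M[1,0],M[0,0])).round(2),s["qpos"].round(2),s["opening"],s["contact_force"].round(1))
p,d,K,T=look("wrist"); save("pics/w5.png",p); C=cloud(d,K,T); np.savez("w5.npz",p=p,d=d,K=K,T=T)
P=C[d>0]; col=p[d>0].astype(int)
k=(P[:,2]>.16)&(P[:,2]<.182)&(P[:,0]>.46)&(P[:,0]<.56)&(P[:,1]>-.125)&(P[:,1]<.02); t=P[k]; c=col[k]; b=t[c.min(1)>110]
print(len(t),len(b))
if len(b)>30:
    v=cv2.fitLine(b[:,:2].astype(np.float32),cv2.DIST_HUBER,0,.01,.01).ravel(); print("rail",v.round(4),np.percentile(b[:,2],[50,98]),"x at y=-.08",(v[2]+(-.08-v[3])*v[0]/v[1]).round(4),b[:,1].min(),b[:,1].max())
E
```

```text
19.225 [ 0.4487 -0.0694  0.339 ] x ang -7.71 [-0.38 -0.28  1.95 -0.    1.47  1.33] 0.22112636084357395 [-0.5  0.2 -3.2]
3675 3607
rail [ 0.1407  0.9901  0.5026 -0.0522] [0.17470898 0.17679824] x at y=-.08 0.4987 -0.12498123389104741 0.019933043004263087
```

View pics/w5.png

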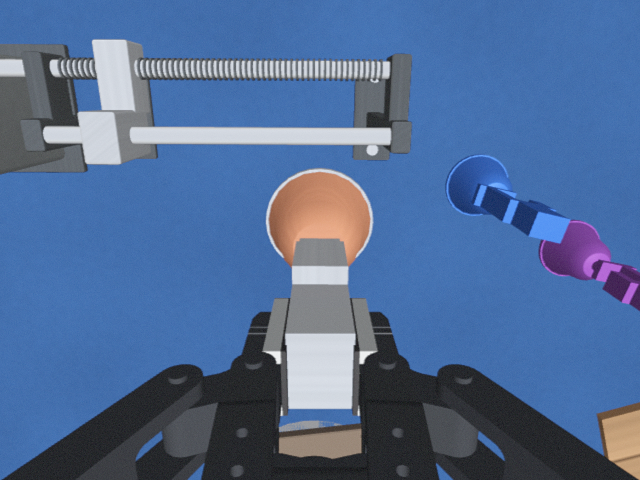

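The wrist view shows the mould held upright, hook opening towards the rail. The rail runs from (395,135) to the stop at (105,135), with its end post at (400,135). The rail axis is about 52 mm ahead in tool x. Now I'll descend, enter sideways and check.

{"method": "carry_out", "body": {"deltas": [0, 0, 0.035, 0, 0, 0, 0, 0, 0.07, 0, 0, 0, 0, 0, 0.105, 0, 0, 0, 0, 0, 0.128, 0, 0, 0, 0, 0, 0.128, 0, 0, 0]}}

```text
time: 19.9
eef_pos: [0.4473, -0.0697, 0.2096]
tcp_rot: [0.998, -0.068, -0.003, -0.001]
contact_force: [-0.9, -0.6, -3.3]
opening: 0.229
finger_force: 60.0
```

{"method": "carry_out", "body": {"deltas": [0.01, 0, 0, 0, 0, 0, 0.022, 0, 0, 0, 0, 0, 0.034, 0, 0, 0, 0, 0, 0.045, 0, 0, 0, 0, 0, 0.0515, 0, 0, 0, 0, 0]}}

```text
time: 20.52
eef_pos: [0.5009, -0.077, 0.2124]
tcp_rot: [0.998, -0.068, -0.0, 0.0]
contact_force: [-0.7, -0.4, -3.6]
opening: 0.222
finger_force: 60.1
```

{"method": "carry_out", "body": {"deltas": [0, 0, 0, 0, 0, 0, 0, 0, 0.004, 0, 0, 0, 0, 0, 0.01, 0, 0, 0]}}

```text
time: 20.9
eef_pos: [0.4998, -0.0768, 0.202]
tcp_rot: [0.998, -0.069, 0.0, 0.0]
contact_force: [-0.3, -1.1, -3.8]
opening: 0.225
finger_force: 60.1
```

```bash
python3 - <<'E'
from h import *
s=ctrl.get_state(); print(s["time"],s["eef_pos"].round(4),s["contact_force"].round(1))
for n in ("scene","side","wrist"):
    p,d,K,T=look(n); np.savez(n+"6.npz",p=p,d=d,K=K,T=T)
a=np.load("scene6.npz")["p"][170:320,220:370];b=np.load("side6.npz")["p"][190:340,240:390]
save("pics/c6.png",np.hstack([cv2.resize(x,(400,400),interpolation=3) for x in (a,b)]))
f=np.load("wrist6.npz"); C=cloud(f["d"],f["K"],f["T"]); m=f["d"]>0; P=C[m]; col=f["p"][m].astype(int)
k=(P[:,2]>.16)&(P[:,2]<.182)&(P[:,1]>-.06)&(P[:,1]<.02)&(abs(P[:,0]-.505)<.04)&(col.min(1)>110); b=P[k]; print(len(b))
if len(b)>30:
    v=cv2.fitLine(b[:,:2].astype(np.float32),cv2.DIST_HUBER,0,.01,.01).ravel(); print("rail",v.round(4),np.percentile(b[:,2],[50,98]),"dist tool x",((v[2:]-s["eef_pos"][:2])@np.array([v[1],-v[0]])).round(4))
E
```

```text
20.9 [ 0.4998 -0.0768  0.202 ] [-0.3 -1.1 -3.8]
5071
rail [ 0.1349  0.9909  0.5092 -0.0182] [0.17473769 0.17660514] dist tool x 0.0014
```

View pics/c6.png

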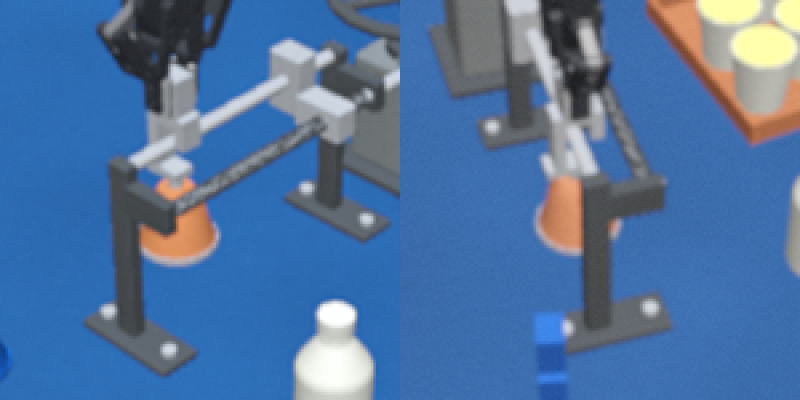

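The rail (scene crop around (190,140)) lies inside the hook, under its top bar. I'll lower slowly until it seats.

{"method": "carry_out", "body": {"deltas": [0.001, 0, 0.005, 0, 0, 0, 0.001, 0, 0.01, 0, 0, 0, 0.001, 0, 0.0145, 0, 0, 0, 0.001, 0, 0.0165, 0, 0, 0, 0.001, 0, 0.0165, 0, 0, 0]}}

```text
time: 21.68
eef_pos: [0.5012, -0.0771, 0.186]
tcp_rot: [0.998, -0.069, 0.0, 0.0]
contact_force: [-0.2, 0.4, -3.5]
opening: 0.222
finger_force: 60.4
```

{"method": "carry_out", "body": {"deltas": [0, 0, 0.0012, 0, 0, 0, 0, 0, 0.0012, 0, 0, 0]}}

```text
time: 21.92
eef_pos: [0.5013, -0.0771, 0.1859]
tcp_rot: [0.998, -0.068, 0.0, 0.0]
contact_force: [-3.0, 1.9, 4.2]
opening: 0.221
finger_force: 61.1
```

{"method": "carry_out", "body": {"deltas": [0, 0, 0.001, 0, 0, 0, 0, 0, 0.001, 0, 0, 0]}}

```text
time: 22.18
eef_pos: [0.5013, -0.0771, 0.1858]
tcp_rot: [0.998, -0.068, 0.0, 0.0]
contact_force: [-4.6, 1.0, 8.3]
opening: 0.223
finger_force: 61.8
```

{"method": "carry_out", "body": {"deltas": [0, 0, -0.0015, 0, 0, 0, 0, 0, -0.0015, 0, 0, 0, 0, 0, -0.0015, 0, 0, 0, 0, 0, -0.0015, 0, 0, 0], "grip": 55}}

```text
time: 22.68
eef_pos: [0.501, -0.077, 0.1848]
tcp_rot: [0.998, -0.069, -0.0, -0.0]
contact_force: [0.2, -0.5, -0.4]
opening: 0.55
finger_force: 0.0
```

{"method": "carry_out", "body": {"deltas": [0, 0, -0.012, 0, 0, 0, 0, 0, -0.03, 0, 0, 0, 0, 0, -0.06, 0, 0, 0]}}

```text
time: 23.05
eef_pos: [0.5008, -0.077, 0.2462]
tcp_rot: [0.998, -0.069, -0.0, -0.0]
contact_force: [-0.1, -0.1, 0.8]
opening: 0.549
finger_force: 0.0
```

{"method": "carry_out", "body": {"deltas": [0, 0.015, 0, 0, 0, 0, 0, 0.03, 0, 0, 0, 0, 0, 0.03, 0, 0, 0, 0, 0, 0.03, 0, 0, 0, 0], "grip": 0}}

```text
time: 23.55
eef_pos: [0.4964, -0.1069, 0.244]
tcp_rot: [0.998, -0.069, -0.001, -0.0]
contact_force: [-0.1, 0.1, 0.6]
opening: -0.006
finger_force: 0.0
```

```bash
python3 - <<'E'
from h import *
s=ctrl.get_state(); print(s["time"],s["eef_pos"].round(4),s["opening"],s["contact_force"].round(1))
for n in ("scene","wrist"):
    p,d,K,T=look(n); np.savez(n+"7.npz",p=p,d=d,K=K,T=T)
f=np.load("scene7.npz"); C=cloud(f["d"],f["K"],f["T"])
a=f["p"][170:320,220:370];b=np.load("wrist7.npz")["p"]
save("pics/c7.png",np.hstack([cv2.resize(a,(400,400),interpolation=3),cv2.resize(b,(400,400))]))
f=np.load("wrist7.npz"); C=cloud(f["d"],f["K"],f["T"]); m=f["d"]>0; P=C[m]
t=P[(P[:,2]>.21)&(P[:,2]<.228)&(np.hypot(P[:,0]-.502,P[:,1]+.077)<.03)]; print(len(t)); 
if len(t)>20: print(np.median(t[:,2]),cv2.minAreaRect((t[:,:2]*1000).astype(np.float32)))
E
```

```text
23.55 [ 0.4964 -0.1069  0.244 ] -0.006258916891701183 [-0.1  0.1  0.6]
3158
0.21936967097431 ((502.99664306640625, -77.41671752929688), (20.243824005126953, 27.08147430419922), 82.054931640625)
```

View pics/c7.png

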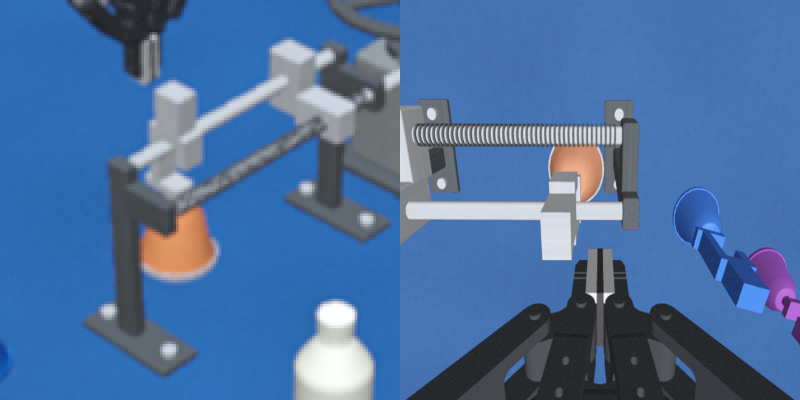

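The mould hangs free and upright: scene crop tab at (175,100), bell under the rail, tab top at 0.2194, size 20×27. I'll lower the shut fingers behind it and push.

{"method": "carry_out", "body": {"deltas": [0.002, 0.001, 0.025, 0, 0, 0, 0.002, 0.001, 0.05, 0, 0, 0, 0.002, 0.001, 0.062, 0, 0, 0, 0.002, 0.001, 0.062, 0, 0, 0]}}

```text
time: 24.15
eef_pos: [0.4983, -0.1076, 0.1822]
tcp_rot: [0.998, -0.068, -0.001, -0.0]
contact_force: [-0.1, -0.5, 0.4]
opening: -0.0
finger_force: 0.0
```

{"method": "carry_out", "body": {"deltas": [0, -0.004, 0, 0, 0, 0, 0, -0.009, 0, 0, 0, 0, 0, -0.015, 0, 0, 0, 0, 0, -0.022, 0, 0, 0, 0, 0, -0.03, 0, 0, 0, 0]}}

```text
time: 24.78
eef_pos: [0.5031, -0.0779, 0.1834]
tcp_rot: [0.998, -0.069, 0.0, -0.0]
contact_force: [-0.4, -2.2, 1.1]
opening: -0.003
finger_force: 1.2
```

{"method": "carry_out", "body": {"deltas": [0, -0.008, 0, 0, 0, 0, 0, -0.016, 0, 0, 0, 0, 0, -0.024, 0, 0, 0, 0, 0, -0.032, 0, 0, 0, 0, 0, -0.04, 0, 0, 0, 0]}}

```text
time: 25.4
eef_pos: [0.5082, -0.038, 0.1828]
tcp_rot: [0.998, -0.068, -0.0, -0.0]
contact_force: [0.4, -2.1, 1.4]
opening: 0.0
finger_force: 1.1
```

```bash
python3 - <<'E'
from h import *
s=ctrl.get_state(); e=s["eef_pos"]; print(s["time"],e.round(4),s["tcp_rot"].round(3),s["contact_force"].round(1))
p,d,K,T=look("wrist"); C=cloud(d,K,T); P=C[d>0]
t=P[(P[:,2]>.205)&(P[:,2]<.228)&(P[:,0]>.47)&(P[:,0]<.54)&(P[:,1]>e[1]+.005)&(P[:,1]<e[1]+.06)]; print(len(t))
if len(t)>20: print(np.median(t[:,2]),cv2.minAreaRect((t[:,:2]*1000).astype(np.float32)))
E
```

```text
25.4 [ 0.5082 -0.038   0.1828] [ 0.998 -0.068 -0.    -0.   ] [ 0.4 -2.1  1.4]
4546
0.21879667881739143 ((518.5077514648438, -18.62661361694336), (28.39955711364746, 12.170801162719727), 82.57909393310547)
```

{"method": "carry_out", "body": {"deltas": [0, -0.008, 0, 0, 0, 0, 0, -0.016, 0, 0, 0, 0, 0, -0.024, 0, 0, 0, 0, 0, -0.032, 0, 0, 0, 0, 0, -0.039, 0, 0, 0, 0]}}

```text
time: 26.08
eef_pos: [0.5137, 0.0005, 0.1831]
tcp_rot: [0.998, -0.068, -0.0, 0.0]
contact_force: [-0.6, -2.8, 2.0]
opening: -0.002
finger_force: 1.3
```

{"method": "carry_out", "body": {"deltas": [0, -0.005, 0, 0, 0, 0, 0, -0.009, 0, 0, 0, 0]}}

```text
time: 26.32
eef_pos: [0.5148, 0.0093, 0.183]
tcp_rot: [0.998, -0.068, -0.0, -0.0]
contact_force: [-0.3, -2.5, -0.1]
opening: 0.0
finger_force: 1.0
```

{"method": "carry_out", "body": {"deltas": [0, -0.003, 0, 0, 0, 0]}}

```text
time: 26.45
eef_pos: [0.5152, 0.0121, 0.1829]
tcp_rot: [0.998, -0.069, -0.0, -0.0]
contact_force: [0.1, -2.1, 0.6]
opening: -0.003
finger_force: 1.0
```

{"method": "carry_out", "body": {"deltas": [0, -0.002, 0, 0, 0, 0]}}

```text
time: 26.58
eef_pos: [0.5155, 0.014, 0.183]
tcp_rot: [0.998, -0.069, -0.0, -0.0]
contact_force: [0.5, -2.6, 0.3]
opening: 0.001
finger_force: 1.0
```

{"method": "carry_out", "body": {"deltas": [0, -0.002, 0, 0, 0, 0]}}

```text
time: 26.7
eef_pos: [0.5159, 0.0159, 0.1831]
tcp_rot: [0.998, -0.069, -0.0, 0.0]
contact_force: [-0.5, -2.1, 0.8]
opening: 0.002
finger_force: 1.0
```

{"method": "carry_out", "body": {"deltas": [0, -0.0015, 0, 0, 0, 0]}}

```text
time: 26.82
eef_pos: [0.5161, 0.0173, 0.1831]
tcp_rot: [0.998, -0.069, -0.0, -0.0]
contact_force: [0.3, -1.6, -0.0]
opening: 0.002
finger_force: 1.0
```

{"method": "carry_out", "body": {"deltas": [0, -0.0015, 0, 0, 0, 0]}}

```text
time: 26.95
eef_pos: [0.5163, 0.0188, 0.1831]
tcp_rot: [0.998, -0.069, -0.0, -0.0]
contact_force: [-0.7, -2.0, -0.4]
opening: -0.001
finger_force: 0.9
```

{"method": "carry_out", "body": {"deltas": [0, -0.001, 0, 0, 0, 0]}}

```text
time: 27.08
eef_pos: [0.5164, 0.0199, 0.1831]
tcp_rot: [0.998, -0.069, -0.0, -0.0]
contact_force: [-0.9, -1.4, 0.3]
opening: -0.003
finger_force: 0.9
```

{"method": "carry_out", "body": {"deltas": [0, -0.001, 0, 0, 0, 0]}}

```text
time: 27.2
eef_pos: [0.5165, 0.0207, 0.1831]
tcp_rot: [0.998, -0.069, -0.0, 0.0]
contact_force: [-1.3, -3.8, -0.8]
opening: 0.0
finger_force: 1.8
```

{"method": "carry_out", "body": {"deltas": [0, -0.001, 0, 0, 0, 0]}}

```text
time: 27.32
eef_pos: [0.5165, 0.0208, 0.1831]
tcp_rot: [0.998, -0.068, -0.0, 0.001]
contact_force: [-1.0, -7.0, 0.0]
opening: 0.0
finger_force: 3.4
```

It is against the stop: the force is rising with no motion, at the predicted position. I'll retreat gently, lift and check.

{"method": "carry_out", "body": {"deltas": [0, 0.002, 0, 0, 0, 0, 0, 0.006, 0, 0, 0, 0, 0, 0.02, 0, 0, 0, 0, 0, 0.03, -0.03, 0, 0, 0, 0, 0.04, -0.08, 0, 0, 0]}}

```text
time: 27.95
eef_pos: [0.5097, -0.0184, 0.2617]
tcp_rot: [0.998, -0.069, -0.003, -0.001]
contact_force: [0.5, -0.2, 0.3]
opening: 0.001
finger_force: 0.0
```

{"method": "carry_out", "body": {"deltas": [0, 0.03, -0.04, 0, 0, 0, 0, 0.06, -0.08, 0, 0, 0, 0, 0.06, -0.08, 0, 0, 0, 0, 0.06, -0.08, 0, 0, 0, 0, 0.06, -0.08, 0, 0, 0]}}

```text
time: 28.58
eef_pos: [0.5024, -0.0767, 0.3411]
tcp_rot: [0.998, -0.068, -0.002, -0.001]
contact_force: [-0.7, -0.2, 0.6]
opening: -0.002
finger_force: 0.0
```

```bash
python3 - <<'E'
from h import *
import meas
s=ctrl.get_state(); print(s["time"],s["eef_pos"].round(4),s["contact_force"].round(1))
for n in ("scene","side","wrist"):
    p,d,K,T=look(n); np.savez(n+"8.npz",p=p,d=d,K=K,T=T)
a=np.load("scene8.npz")["p"][150:300,230:430];b=np.load("wrist8.npz")["p"]
save("pics/c8.png",np.hstack([cv2.resize(a,(400,300),interpolation=3),cv2.resize(b,(400,300))]))
f=np.load("wrist8.npz"); C=cloud(f["d"],f["K"],f["T"]); P=C[f["d"]>0]
o=np.array([.5147,.0369]); ey=np.array([.1375,.9905]); ex=np.array([.9905,-.1375])
x=(P[:,:2]-o)@ex; y=(P[:,:2]-o)@ey; z=P[:,2]
for lo,hi in ((.212,.226),(.189,.2),(.06,.07)):
    k=(z>lo)&(z<hi)&(abs(x)<.035)&(y>-.06)&(y<.06)
    if k.sum()>20: print(lo,k.sum(),np.median(z[k]).round(4),"x",np.percentile(x[k],[1,99]).round(4),"y",np.percentile(y[k],[1,99]).round(4))
E
```

```text
28.575 [ 0.5024 -0.0767  0.3411] [-0.7 -0.2  0.6]
0.212 1489 0.2195 x [-0.0085  0.0172] y [-0.0032  0.0169]
0.189 1257 0.1957 x [-0.016   0.0171] y [-0.0032  0.0412]
0.06 438 0.065 x [-0.0192  0.0265] y [-0.0266  0.0388]
```

View pics/c8.png

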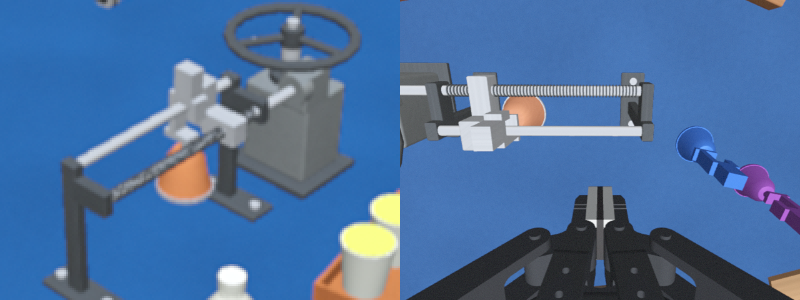

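The final view shows the mould hanging at scene crop (185,130), its hook flat against the stop. The tab's far face is at y=16.9 mm and the stop face at about 17.2 mm. The fingers are clear.

```bash
python3 -c "
from plant import ctrl
print(ctrl.sign_off())"
```

```text
the job is handed in; nothing more can be done
None
```

The job is handed in: I turned the wheel about 1.5 driven turns (the stop moved 14.8 mm), and the copper mould hangs on the rail with its hook against the stop; nothing else was touched, and it took about 29 s.

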